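# Load a ceramic nozzle with sprung tongs

## Task

Take the sprung tongs from their stand, squeeze them shut on the neck of the white ceramic nozzle and lift it out of the tray, then set it in the bore of the blue-headed holder and press it gently, feeling for the stiff seat, until its flange is fully home on the head. Open the tongs to let go and stand them back in their stand. The ceramic chips easily: squeeze and press no harder than needed, touch it with the tongs only, and leave the other two nozzles and the bottle alone.

Things in the scene. Friction and masses are not known exactly. Their poses are not given: they have to be found in the camera images.
- tongs: Sprung steel tongs, 115 mm tall, 120 g, standing tips down in the stand. Origin: midway between the tips' lower ends; z up to the bow; the arms close along y, hinged 110 mm above the origin. At rest the tips stand 26 mm apart inside, 36 mm outside. Shut on a 10 mm neck, the grip plates are parallel, 34 mm over their outsides; the tips move 2.75 mm for each 1 mm there.
- tongs_grip (a point): Point between the tongs' two blue grip plates, 70 mm above the tongs' origin, axes as the tongs. The plates are 20 mm wide (x), 30 mm tall and 40 mm over their outsides at rest: squeeze them along y. The bow's top lies 45 mm above this point: keep the gripper's palm above it. Squeezed to about 37 mm they stay in hand by their springs, with the tips about 18 mm apart.
- leg_l (a joint): Closing angle of the tongs' left (+y) arm: 0 at rest, 0.073 rad with the tips 10 mm apart, 0.1 at the stop; the other arm mirrors it. The springs push each grip plate outward with about 6 N at rest and 15 N with the tips 10 mm apart; each newton of grip beyond that gives about 0.36 N at each tip.
- tip_l: Black rubber tip of the tongs' left (+y) arm, 12 mm wide (x), 5 mm thick, 28 mm tall. This origin lies on the arm's hinge, 110 mm above the tongs' origin.
- tip_r: Black rubber tip of the tongs' right (-y) arm, same size. This origin lies on the arm's hinge, 110 mm above the tongs' origin.
- stand: Black stand block, fixed, 46 x 72 x 45 mm (x, y, z), origin at the centre of its underside. In its top is a centred well 16 mm (x) by 44 mm (y), 35 mm deep with 3 mm chamfers, its floor 10 mm above the table; the tongs stand in it with their y along the stand's y.
- tray: Grey tray block, fixed, 60 x 160 x 25 mm, origin at the centre of its underside. Three holes of 14 mm, 18 mm deep, in a row along its y, 50 mm apart; a nozzle stands in each with its flange on the top face.
- nozzle: White ceramic nozzle, 30 g, fragile: chips above 16 N at a tip of the tongs or 18 N against the holder. Origin: centre of the flange's underside, z up. Flange 20 mm across, 4 mm thick; above it a square neck 10 x 10 mm (sides along x, y), 18 mm tall; below it a round shank 12 mm across, 14 mm long, tapered at its end. The tongs' tips can bear down on the flange.
- nozzle_brass: Brass nozzle of the same shape, to be left alone in the tray.
- nozzle_blue: Blue plastic nozzle of the same shape, to be left alone in the tray.
- holder: Fixed holder: aluminium base 100 x 100 x 18 mm, blue head 56 x 56 mm between four steel corner posts 80 mm tall. Origin: centre of the base's underside. The bore, 13 mm with 1.5 mm chamfer, is in the head's top on the origin's z axis. That top is set anywhere from 50 to 80 mm above the table, which is not measured: feel for it. An orange seat closes the bore 6 mm below the top.
- seat (a joint): How far the orange seat in the bore has been pushed down, m: 0 at the start, about 0.008 with the nozzle's flange home on the head. It slides under about 5 N, resists more the faster it is pushed, and stays where it is left.
- bottle: Small closed bottle, 44 mm across and 85 mm tall, loose; a bystander. Origin at the centre of its underside.
There are look-alikes about, which are no part of the job. What is meant by the holder is not red, turquoise or yellow, and is the larger of those in its own colour.

How it is judged:
By the outcome, as a careful person would: the job done as asked, in the order asked, and still so for the second after the job is handed in, with the robot touching nothing.
It also fails if it takes over 72 s, if anything falls off the work surface, if the arm or the gripper's body presses on something with over 40 N, if the wrist force passes 120 N, or if a joint passes its speed limit or range.

## Robot

A 6-joint arm with a two-finger parallel gripper is mounted at the origin on the work surface. World frame = base frame: x ahead of the robot, y to its left, z up, the work surface at z = 0. Lengths are in m, angles in degrees, forces in N, time in s.
With the tool pointing down it reaches from about 0.35 to 0.875 m from the base axis. Payload 4.2 kg.
Tool frame: the origin (TCP) lies midway between the tips of the shut fingers; the grasp point (between the pads) lies 19 mm behind it; y points along the fingers, z is the direction in which the jaws open and shut, and the axes are right-handed (so a half turn about y gives the same grasp; the last joint's range is limited). The gripper opens to 87 mm and grips with 3 to 60 N. Pads are 19 mm wide; open, the fingers measure 117 mm over their backs; the gripper's body (75 mm by 190 mm) begins 51 mm behind the grasp point.
Start: joints at [91.994, 22.042, 0.453, 0, -68.411, -14.817], TCP at [0.139, 0.609, 0.196] pointing down, gripper open.
Joint ranges: [-179.83, 179.83], [-69.29, 118.12], [-61.27, 80.66], [-181.25, 117.63], [-171.15, -9.14], [-177.46, 177.46]. Speed limits (degrees/s): [159.86, 159.86, 180, 180, 180, 180].

## Interface

Orientations are given as [roll, pitch, yaw] about the fixed x, y, z axes, in that order (R = Rz(yaw) Ry(pitch) Rx(roll)).
In Python, from workcell import env gives the robot as it stands. The module is installed in compiled form; this text tells all that it offers. Calls block until the motion is done:
- env.goto(position, orientation): joint-space move of the TCP to a pose.
- env.move_straight(position, rotation=None, rate=0.15, force_limit=None): straight line of the TCP; rotation=None keeps the orientation; rate is the mean speed in m/s. With force_limit (N) it stops when the force on the tool has changed by that much, and returns True; else False.
- env.set_joints(angles): joint-space move.
- env.gripper_to(opening, grasp_force=None): opening from 0.0 (shut) to 1.0 (fully open); grasp_force is the grip in N (None keeps the last); returns when the fingers have stopped.
- env.dwell(seconds).
- env.inverse_kinematics(position, orientation): joint angles nearest the present ones, or None.
- env.read_state(): the state.
- env.grab_frame(name): name is "scene" or "top" or "wrist"; returns a dict with "image" (384x512x3 uint8, blue, green, red), "fx", "fy", "cx", "cy" (pixels), "position" and "orientation" of the camera in the world. Camera axes: x right, y up, looking along -z (the intrinsics and any distortion apply to the point x, -y, -z); pixel columns grow to the right and rows downward; lengths in m; the calibration is good to about 2 mm. The wrist camera is an equidistant fisheye: a pixel r from the principal point sees the ray r / f radians off the axis. A picture is of the moment at which its call begins. There is no depth.
A pose or a line that the arm cannot do raises env.Unreachable and nothing moves.
- env.close_job(): hands the job in, once; it reports no verdict.
Trained networks look in a picture, given as the dict that the camera call returned (one of the last four; its "shot" number tells which), for a name from the list of things; names that differ only in an ending like _2 or _b are one class to them, and where a whole thing is asked for, a point or a joint stands for the part that bears it (a point fixed in the world has none). Each returns a list of dicts, best first, with "score" (0 to 1); they miss things now and then, are a little off and sometimes report something else, mostly with a low value. They report only what shows in the picture. A call takes as long as a camera call. They do not tell look-alikes from the thing itself.
- env.search_frame(picture, thing): "xyz" ([x, y, z] in m, in world coordinates, good to about 4 mm: the middle of the surface that is visible of it).
- env.trace(picture, thing): "mask" (384x512 bool, what is visible of it).
The state is a dict: "clock": time; "joint_positions": joint angles; "qvel": joint speeds; "joint_torque": joint torques, N m; "position": TCP position; "tool_rot": TCP orientation; "force": force on the tool from outside, world axes, zero at the start; "wrist_torque": the same for the moment, N m; "opening": opening from 0.0 (shut) to 1.0 (fully open).
Only numpy, scipy, OpenCV 4.12 (cv2) and the standard library are available. Lean on these libraries where they do the work, as an engineer would, in place of code of your own. Each camera call takes 0.05 s, during which the arm holds its last target. There are 200 camera calls.

## Working session

There is one attempt and no reset: what is moved stays moved. The work goes in short steps, each a Python script; the robot and the scene stay as the last script left them, time stands still between calls to the robot, and variables do not carry over. Pictures are saved under pics/ and viewed, about 8 in all and at most 12, crops included, and the job is handed in when it is done.

```bash
mkdir -p pics; ls; python3 - <<'E'
from workcell import env
import cv2, numpy as np
s=env.read_state(); print(s)
for n in ("scene","top"):
    p=env.grab_frame(n); cv2.imwrite(f"pics/{n}1.png",p["image"])
    print(n,p["position"],p["orientation"],p["fx"],p["cx"],p["cy"])
    for t in ("tongs","stand","tray","nozzle","nozzle_brass","nozzle_blue","holder","bottle"):
        for d in env.search_frame(p,t)[:5]: print(t,np.round(d["xyz"],4),round(d["score"],2))
print(env.read_state()["clock"])
E
```

```text
pics
{'clock': 0.0, 'joint_positions': array([ 9.19924924e+01,  2.20898848e+01,  3.79955771e-01, -2.85257270e-02,
       -6.84122923e+01, -1.48165357e+01]), 'qvel': array([ 0.07814093,  0.06322246,  0.01322162, -0.04158772, -0.00199566,
       -0.03787365]), 'joint_torque': array([ 2.34462677e-04, -3.90663815e+01,  1.87403351e+01,  4.21950459e+00,
        1.09828461e-02, -1.98926041e-04]), 'position': array([0.1385637 , 0.60876338, 0.19477132]), 'tool_rot': array([-8.98750629e+01,  5.63447293e-03,  1.67165439e+02]), 'force': array([-0.02005692,  0.67903726, -0.57248164]), 'wrist_torque': array([-0.03893657,  0.01789535, -0.02255538]), 'opening': 0.9996133098881604}
scene [1.0286404  0.62257323 0.62329074] [ 57.04109394  -0.93472367 143.82854652] 367.9406170805199 258.7736429712936 192.8545011930972
tongs [0.5309 0.2218 0.0899] 0.6
stand [0.5437 0.2353 0.0345] 0.83
tray [0.5402 0.01   0.0271] 0.81
nozzle [0.5292 0.2227 0.0898] 0.51
nozzle [0.5463 0.0311 0.0343] 0.42
nozzle_brass [0.5301 0.2201 0.0928] 0.67
nozzle_brass [ 0.5363 -0.0051  0.0332] 0.39
nozzle_blue [0.7294 0.0557 0.0489] 0.7
nozzle_blue [ 0.5174 -0.0571  0.0297] 0.57
nozzle_blue [ 0.5114 -0.2191  0.0275] 0.28
holder [ 0.5079 -0.3828  0.0292] 0.87
holder [ 0.3812 -0.0435  0.0314] 0.86
holder [ 0.51   -0.2189  0.0308] 0.73
holder [ 0.3741 -0.2033  0.0243] 0.69
holder [ 0.6407 -0.1591  0.0218] 0.63
bottle [0.7274 0.0539 0.0497] 0.85
top [ 0.30124776 -0.03758459  1.2333855 ] [ 11.9860878    0.34623954 -91.56156696] 434.3726375554523 258.02950815174034 191.20966518963775
tongs [0.5221 0.207  0.1003] 0.55
stand [0.516  0.2061 0.0459] 0.6
nozzle [0.5379 0.0301 0.0299] 0.58
nozzle_blue [ 0.5079 -0.0649  0.0293] 0.49
holder [ 0.4928 -0.2402  0.0191] 0.97
holder [ 0.3466 -0.0653  0.0209] 0.95
holder [ 0.3628 -0.2183  0.0177] 0.83
holder [ 0.484  -0.3984  0.0234] 0.77
holder [ 0.6235 -0.1671  0.012 ] 0.66
bottle [0.7087 0.0396 0.0559] 0.53
0.9
```

```bash
python3 - <<'E'
import cv2
for n in("scene","top"):
    cv2.imwrite(f"pics/{n}1b.png",cv2.resize(cv2.imread(f"pics/{n}1.png"),(768,576),interpolation=cv2.INTER_CUBIC))
E
```

```text
(no output)
```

View pics/scene1b.png

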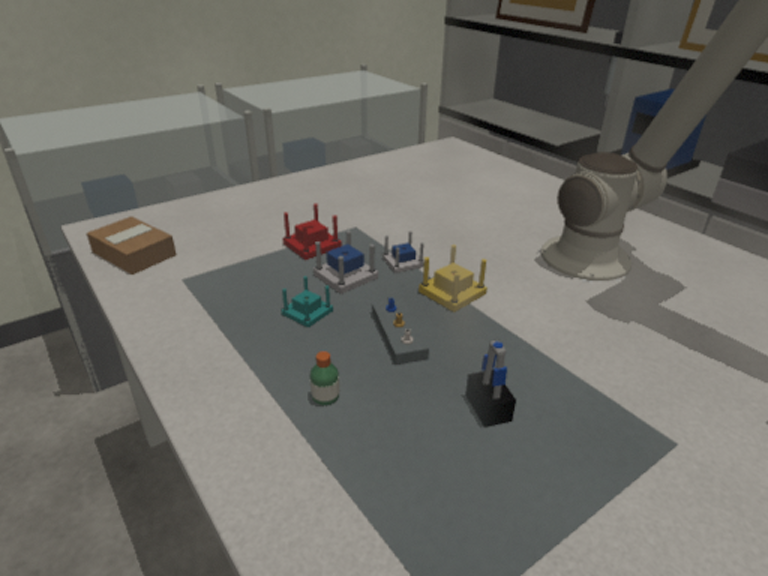

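View pics/top1b.png

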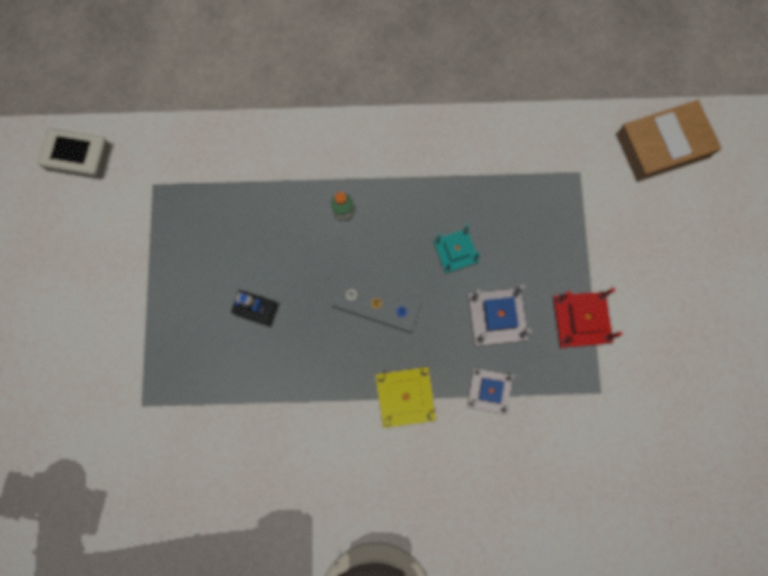

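The larger blue holder is at top (498,316), scene (346,262). The smaller blue one, at top (491,391), is the look-alike, along with yellow, red and turquoise. Next I'll take near views with the wrist camera.

```bash
cat > lib.py <<'E'
from workcell import env
import cv2, numpy as np
from scipy.spatial.transform import Rotation as R
def ray(p,uv):
    """world direction(s) for pixel(s)"""
    uv=np.atleast_2d(uv).astype(float)
    a=(uv-[p["cx"],p["cy"]])/[p["fx"],p["fy"]]
    if p["fish"]:
        r=np.linalg.norm(a,axis=1,keepdims=True); s=np.sinc(r/np.pi)*a; c=np.cos(r)
    else: s=a; c=np.ones((len(a),1))
    v=np.hstack([s[:,:1],-s[:,1:],-c])
    return R.from_euler("xyz",p["orientation"],degrees=True).apply(v)
def onplane(p,uv,z):
    d=ray(p,uv); o=np.array(p["position"]); return o+d*((z-o[2])/d[:,2:])
def project(p,X):
    v=R.from_euler("xyz",p["orientation"],degrees=True).inv().apply(np.atleast_2d(X)-p["position"])
    a=np.c_[v[:,0],-v[:,1]]; c=-v[:,2:]
    if p["fish"]:
        n=np.linalg.norm(a,axis=1,keepdims=True); a=a/n*np.arctan2(n,c)
    else: a=a/c
    return a*[p["fx"],p["fy"]]+[p["cx"],p["cy"]]
def grab(name,f=None):
    p=env.grab_frame(name); p["fish"]=name=="wrist"
    if f: cv2.imwrite(f"pics/{f}.png",p["image"]); np.save(f"pics/{f}.npy",{k:v for k,v in p.items()},allow_pickle=True)
    return p
def load(f): return np.load(f"pics/{f}.npy",allow_pickle=True).item()
def find(p,*ts):
    for t in ts:
        for d in env.search_frame(p,t)[:3]: print(t,np.round(d["xyz"],4),round(d["score"],2),np.round(project(p,d["xyz"])[0],0))
def st():
    s=env.read_state(); print("t",round(s["clock"],2),"pos",np.round(s["position"],4),"F",np.round(s["force"],2),"op",round(s["opening"],3),"yaw",np.round(s["tool_rot"],1)); return s
E
python3 - <<'E'
from lib import *
Y=167
env.goto([0.50,0.19,0.27],[-90,0,Y]); st()
p=grab("wrist","w1"); print(p["position"],p["orientation"],p["fx"],p["cx"],p["cy"]); find(p,"tongs","tongs_grip","stand","tip_l","nozzle","tray")
env.goto([0.51,-0.08,0.27],[-90,0,Y]); st()
p=grab("wrist","w2"); find(p,"nozzle","nozzle_brass","nozzle_blue","tray","holder","seat")
st()
i=np.hstack([cv2.imread("pics/w1.png"),cv2.imread("pics/w2.png")]); cv2.imwrite("pics/w12.png",cv2.resize(i,(800,300),interpolation=cv2.INTER_AREA))
E
```

```text
t 2.91 pos [0.4998 0.1907 0.2697] F [ 0.7  -0.06  0.  ] op 1.001 yaw [-90.   -0.  167.1]
[0.57071755 0.17484245 0.45988434] [-1.58027562e+01 -9.39818835e-02 -1.02927990e+02] 297.3186396354542 256.469789066694 193.43325418648752
tongs [0.5321 0.2138 0.1215] 0.96 [230. 152.]
tongs_grip [0.5244 0.2111 0.1226] 0.72 [234. 158.]
stand [0.5412 0.2113 0.0446] 0.72 [235. 138.]
nozzle [0.5452 0.0389 0.0281] 0.57 [349. 110.]
tray [ 5.277e-01 -3.000e-04  2.600e-02] 0.97 [374. 117.]
tray [0.5381 0.2289 0.0864] 0.56 [220. 146.]
tray [0.7067 0.0564 0.0419] 0.19 [316.   6.]
t 4.31 pos [ 0.5103 -0.0794  0.27  ] F [ 0.04  0.24 -0.2 ] op 0.997 yaw [-90.   0. 167.]
nozzle [0.5443 0.0324 0.0297] 0.43 [178. 157.]
nozzle_brass [0.5283 0.2034 0.0856] 0.52 [ 72. 201.]
nozzle_blue [ 0.5114 -0.0661  0.0296] 0.44 [247. 162.]
tray [ 0.5273 -0.0179  0.0243] 0.69 [214. 159.]
tray [0.5226 0.2069 0.086 ] 0.33 [ 72. 205.]
holder [ 0.3834 -0.2268  0.025 ] 0.93 [362. 217.]
holder [ 0.6279 -0.1697  0.0162] 0.85 [298.  71.]
holder [ 0.5061 -0.2344  0.0359] 0.73 [359. 143.]
seat [0.536  0.1964 0.041 ] 0.32 [ 88. 188.]
seat [0.7114 0.0393 0.0541] 0.31 [142.  49.]
t 4.66 pos [ 0.5102 -0.0793  0.27  ] F [ 0.99  0.7  -0.07] op 1.001 yaw [-90.   -0.  167.1]
```

View pics/w12.png

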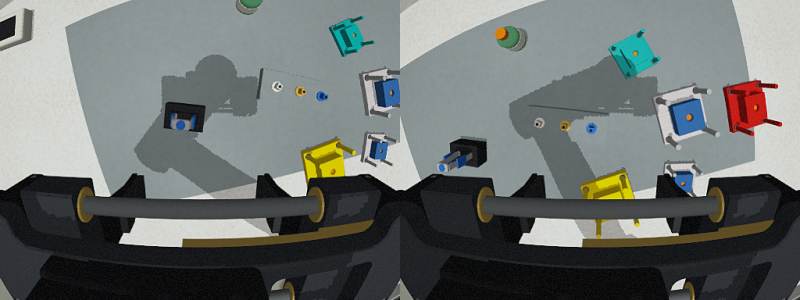

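Left: tongs in the stand at about (185,122) in the composite. Right: white nozzle (539,123), brass (565,126), blue (592,128), larger blue holder bore (689,117). Now a closer view of each, all in one pass.

```bash
python3 - <<'E'
from lib import *
Y=167
for f,x,y,z in (("h1",0.50,-0.235,0.20),("n1",0.535,0.02,0.17),("s1",0.525,0.21,0.21)):
    env.goto([x,y,z],[-90,0,Y]); env.dwell(.15); p=grab("wrist",f)
    {"h1":lambda:find(p,"holder","seat"),"n1":lambda:find(p,"nozzle","nozzle_brass","nozzle_blue"),"s1":lambda:find(p,"tongs","stand")}[f]()
    st()
def crop(f,c,w,h,W,H):
    i=cv2.imread(f"pics/{f}.png"); x=int(c[0]-w/2); y=int(c[1]-h/2); x=max(x,0);y=max(y,0)
    print(f,"crop x0,y0",x,y); return cv2.resize(i[y:y+h,x:x+w],(W,H),interpolation=cv2.INTER_CUBIC)
q=[load(f) for f in("h1","n1","s1")]
c=[project(q[0],[.506,-.234,.065])[0],project(q[1],[.54,.03,.03])[0],project(q[2],[.53,.21,.08])[0]]
cv2.imwrite("pics/near.png",np.vstack([np.hstack([crop("h1",c[0],150,112,400,300),crop("n1",c[1],100,75,400,300)]),np.hstack([crop("s1",c[2],150,112,400,300),cv2.resize(cv2.imread("pics/h1.png"),(400,300))])]))
E
```

```text
holder [ 0.3825 -0.2268  0.0204] 0.92 [270. 252.]
holder [ 0.4984 -0.3944  0.0341] 0.85 [379. 147.]
holder [ 0.6296 -0.1768  0.0144] 0.69 [189.  82.]
seat [ 0.49   -0.4065  0.0416] 0.61 [391. 153.]
seat [ 0.5018 -0.2451  0.0519] 0.54 [265. 172.]
t 5.67 pos [ 0.5006 -0.2341  0.2007] F [ 0.89  0.38 -0.63] op 1.003 yaw [-9.000e+01  1.000e-01  1.671e+02]
nozzle_brass [ 0.5343 -0.0112  0.0278] 0.52 [282. 170.]
nozzle_brass [0.7131 0.0435 0.0567] 0.21 [194.  24.]
nozzle_blue [ 0.5123 -0.0614  0.0269] 0.76 [327. 179.]
t 7.04 pos [0.5351 0.0192 0.17  ] F [ 0.22 -0.79 -0.36] op 1.002 yaw [-90.    0.  166.9]
tongs [0.5307 0.2158 0.1194] 0.8 [247. 183.]
stand [0.537  0.2168 0.043 ] 0.73 [247. 163.]
stand [0.5301 0.0059 0.023 ] 0.7 [400. 134.]
stand [0.5356 0.2286 0.0905] 0.61 [235. 175.]
t 8.14 pos [0.5252 0.2088 0.2099] F [-0.27  0.07  0.79] op 1.0 yaw [-90.   -0.  166.9]
h1 crop x0,y0 180 116
n1 crop x0,y0 195 136
s1 crop x0,y0 178 117
```

View pics/near.png

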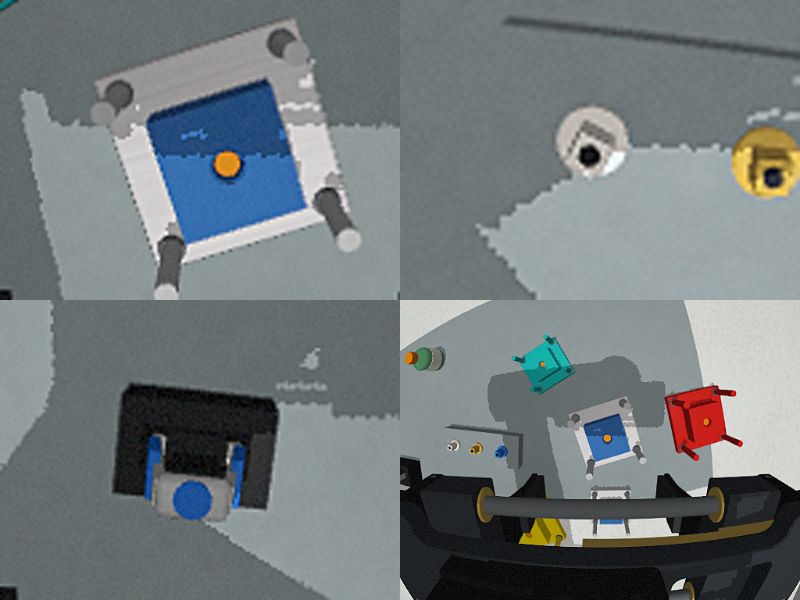

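Near views: bore at h1 px (266,178); white flange at n1 (243,171); tongs' bow cap at s1 (250,192), stand around (251,167). The larger blue holder is confirmed, since the lower-right view shows the smaller one behind it. Computing the geometry next.

```bash
python3 - <<'E'
from lib import *
from scipy.optimize import least_squares
def blob(f,c,r,test):
    i=load(f)["image"].astype(int); u0,v0=int(c[0]-r),int(c[1]-r); s=i[v0:v0+2*r,u0:u0+2*r]
    m=test(s[...,0],s[...,1],s[...,2]); ys,xs=np.nonzero(m); return np.array([xs.mean()+u0,ys.mean()+v0]),m.sum()
def tri(obs):
    A=np.zeros((3,3));b=np.zeros(3)
    for f,uv in obs:
        p=load(f);d=ray(p,uv)[0];P=np.eye(3)-np.outer(d,d);A+=P;b+=P@p["position"]
    X=np.linalg.solve(A,b); return np.round(X,4),[np.round(project(load(f),X)[0]-uv,1) for f,uv in obs]
org=lambda b,g,r:(r>150)&(g<r*.8)&(b<80)
o=[(f,blob(f,c,7,org)[0]) for f,c in(("h1",(266,178)),("w2",(370,150)))]
print("bore/seat",o,tri(o)); 
for z in(.044,.059,.074): print(z,[onplane(load(f),uv,z)[0].round(4) for f,uv in o])
cor=np.array([[147,115],[270,78],[307,207],[182,245]])/2.667+[180,116]
for z in(.05,.065,.08):
    X=onplane(load("h1"),cor,z); print("head z",z,X.mean(0).round(4),np.linalg.norm(X-np.roll(X,1,0),axis=1).round(4),"yaw",[round(np.degrees(np.arctan2(*(X[j+1]-X[j])[[1,0]])),1) for j in range(3)])
bc=np.array([[94,80],[294,18]])/2.667+[180,116]; X=onplane(load("h1"),bc,.018); print("base back corners",X.round(4),np.linalg.norm(X[0]-X[1]))
pb=np.array([[119,96],[283,42],[327,200],[174,240]])/2.667+[180,116]; X=onplane(load("h1"),pb,.018);print("postbases",X.mean(0).round(4))
pt=np.array([[104,112],[296,53],[349,240],[165,294]])/2.667+[180,116]
X=onplane(load("h1"),pt,.08);print("posttops z.08",X.mean(0).round(4),np.linalg.norm(X-np.roll(X,1,0),axis=1).round(4));X=onplane(load("h1"),pt,.098);print("posttops z.098",X.mean(0).round(4),np.linalg.norm(X-np.roll(X,1,0),axis=1).round(4))
n=load("n1")
for nm,u in(("white flange",(192,142)),("brass",(367,160))):
    print(nm,onplane(n,np.array(u)/4+[195,136],.029)[0].round(4))
print("white top hole",onplane(n,np.array((190,156))/4+[195,136],.047)[0].round(4))
L=np.array([[508,20],[800,54]],float)-[400,0]; X=onplane(n,L/4+[195,136],.025); d=X[1]-X[0]; print("tray edge dir",np.degrees(np.arctan2(d[1],d[0])))
s=load("s1"); C=np.array([[123,388],[278,402],[267,508],[113,493]])-[0,300]; X=onplane(s,C/2.667+[178,117],.045); print("stand",X.mean(0).round(4),X.round(4).tolist(),np.linalg.norm(X-np.roll(X,1,0),axis=1).round(4))
cap,_=blob("s1",(250,192),9,lambda b,g,r:(b>110)&(r<80)); print("cap",cap,onplane(s,cap,.125)[0].round(4))
P=np.array([[155,468],[237,475]])-[0,300]; X=onplane(s,P/2.667+[178,117],.095); print("plates",X.mean(0).round(4),X.round(4).tolist())
E
python3 - <<'E'
from lib import *
q=load("n1"); i=q["image"][150:195,222:267]; j=load("s1")["image"][145:207,210:285]
cv2.imwrite("pics/nz.png",np.hstack([cv2.resize(i,(400,400),interpolation=cv2.INTER_CUBIC),cv2.resize(j,(400,400*62//75),interpolation=cv2.INTER_CUBIC) if 0 else cv2.resize(j,(400,400),interpolation=cv2.INTER_CUBIC)]))
E
```

```text
bore/seat [('h1', array([264.7761194 , 176.76119403])), ('w2', array([369.47368421, 149.68421053]))] (array([ 0.4966, -0.2431,  0.055 ]), [array([0., 0.]), array([-0., -0.])])
0.044 [array([ 0.4942, -0.2429,  0.044 ]), array([ 0.4943, -0.2471,  0.044 ])]
0.059 [array([ 0.4976, -0.2432,  0.059 ]), array([ 0.4974, -0.2417,  0.059 ])]
0.074 [array([ 0.5009, -0.2435,  0.074 ]), array([ 0.5005, -0.2362,  0.074 ])]
head z 0.05 [ 0.4954 -0.2433  0.05  ] [0.0614 0.0558 0.0606 0.0591] yaw [np.float64(-85.9), np.float64(-175.8), np.float64(94.7)]
head z 0.065 [ 0.4987 -0.2435  0.065 ] [0.0587 0.0533 0.0579 0.0565] yaw [np.float64(-85.9), np.float64(-175.8), np.float64(94.7)]
head z 0.08 [ 0.502  -0.2438  0.08  ] [0.056  0.0509 0.0553 0.0539] yaw [np.float64(-85.9), np.float64(-175.8), np.float64(94.7)]
base back corners [[ 0.5416 -0.19    0.018 ]
 [ 0.5492 -0.2886  0.018 ]] 0.09886012734838667
postbases [ 0.4963 -0.2441  0.018 ]
posttops z.08 [ 0.4958 -0.2434  0.08  ] [0.081  0.0796 0.081  0.0807]
posttops z.098 [ 0.5001 -0.2438  0.098 ] [0.0763 0.075  0.0763 0.076 ]
white flange [0.5433 0.0325 0.029 ]
brass [ 0.5269 -0.015   0.029 ]
white top hole [0.5431 0.0323 0.047 ]
tray edge dir -109.78312537805877
stand [0.525  0.2146 0.045 ] [[0.5596, 0.2399, 0.045], [0.5374, 0.1732, 0.045], [0.4898, 0.1885, 0.045], [0.5132, 0.2567, 0.045]] [0.0494 0.0703 0.0501 0.0721]
cap [249.69461078 191.32934132] [0.5235 0.2152 0.125 ]
plates [0.5258 0.2133 0.095 ] [[0.5309, 0.2287, 0.095], [0.5207, 0.1978, 0.095]]
```

View pics/nz.png

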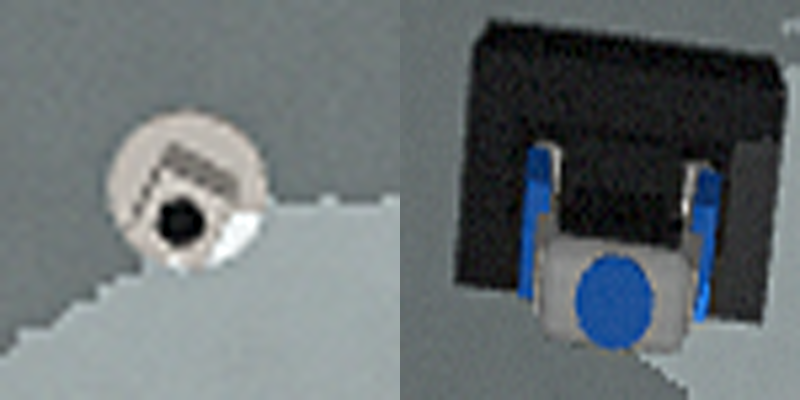

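```bash
python3 - <<'E'
from lib import *
p=load("n1"); g=cv2.cvtColor(p["image"],cv2.COLOR_BGR2GRAY).astype(float); K=8
x0,y0=222,150; G=cv2.resize(g[y0:y0+45,x0:x0+45],None,fx=K,fy=K,interpolation=cv2.INTER_CUBIC)
def poly(X): return np.round((project(p,X)-[x0,y0]+.5)*K).astype(np.int32)
best=[]
for yw in range(0,90,2):
    for dx in np.arange(-2,2.1,.5):
        for dy in np.arange(-2,2.1,.5):
            c=np.array([.5432+dx/1e3,.0324+dy/1e3]); a=np.radians(yw+np.array([45,135,225,315])); q=c+.00707*np.c_[np.cos(a),np.sin(a)]
            b=np.c_[q,[.029]*4]; t=np.c_[q,[.047]*4]
            M=np.zeros(G.shape,np.uint8); cv2.fillConvexPoly(M,cv2.convexHull(poly(np.r_[b,t])),1); T=np.zeros_like(M); cv2.fillConvexPoly(T,poly(t),1)
            h=np.linspace(0,6.28,40); F=np.zeros_like(M); cv2.fillConvexPoly(F,poly(np.c_[c[0]+.0095*np.cos(h),c[1]+.0095*np.sin(h),h*0+.029]),1)
            side=(M==1)&(T==0); out=(F==1)&(M==0)
            best.append((G[out].mean()-G[side].mean(),yw,dx,dy))
best.sort(reverse=True); print(best[:8])
# grasp tongs
Y=161.5
env.goto([.5247,.2145,.20],[-90,0,Y]); env.move_straight([.5247,.2145,.061],rate=.1); st()
env.gripper_to(.425,25); s=st()
env.move_straight([.5247,.2145,.125],rate=.08); st()
p=grab("wrist","g1"); q=grab("scene","g1s")
c=project(p,[.5247,.2145,.08])[0]; print(c,project(p,[.5247,.2145,.074])[0])
a=cv2.resize(p["image"][130:280,156:356],(400,300)); c=project(q,[.5247,.2145,.12])[0].astype(int); b=cv2.resize(q["image"][c[1]-45:c[1]+45,c[0]-60:c[0]+60],(400,300)); cv2.imwrite("pics/g1v.png",np.hstack([a,b]))
E
```

```text
[(np.float64(68.94050998177964), 48, np.float64(0.5), np.float64(0.5)), (np.float64(68.89908489478421), 50, np.float64(0.5), np.float64(0.5)), (np.float64(67.89757426568922), 46, np.float64(0.5), np.float64(0.5)), (np.float64(67.60169655185355), 52, np.float64(0.5), np.float64(0.5)), (np.float64(67.46068693864368), 54, np.float64(0.5), np.float64(0.5)), (np.float64(67.24146701971974), 48, np.float64(1.0), np.float64(0.5)), (np.float64(67.15660449960757), 46, np.float64(1.0), np.float64(0.5)), (np.float64(66.80786305469721), 50, np.float64(1.0), np.float64(0.5))]
t 9.93 pos [0.5252 0.2148 0.0617] F [-0.1   0.12 -0.13] op 1.0 yaw [-9.010e+01  1.000e-01  1.615e+02]
t 10.97 pos [0.5245 0.2143 0.0609] F [-0.88 -0.4   0.54] op 0.431 yaw [-90.   -0.  161.5]
t 11.93 pos [0.5242 0.2143 0.1244] F [ 0.44  0.19 -1.1 ] op 0.429 yaw [-8.990e+01 -1.000e-01  1.615e+02]
[255.73073746 200.31937268] [255.73045227 198.22382478]
```

View pics/g1v.png

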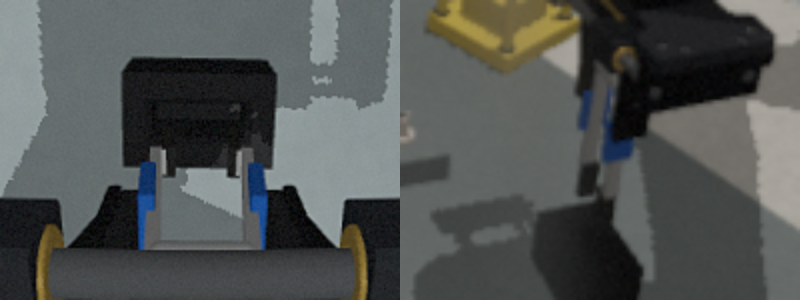

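```bash
python3 - <<'E'
from lib import *
Y=139; x,y=.5434,.0327
env.move_straight([.5247,.2145,.16],rate=.15)
env.goto([x,y,.16],[-90,0,Y]); env.move_straight([x,y,.118],rate=.1); env.dwell(.2); s=st()
p=grab("wrist","a1"); q=grab("scene","a1s"); o=s["position"]
X=R.from_euler("z",Y-180,degrees=True)
for nm,z in (("tip",.118-.051),("necktop",.047)):
    for dx in(-.006,.006):
        print(nm,project(p,(X.apply([[dx,-.009,0],[dx,.009,0]])+[x,y,z])).round(1).tolist())
print("neck",project(p,[x,y,.047]).round(1),project(p,[x,y,.029]).round(1))
a=cv2.resize(p["image"][155:245,196:316],(400,300),interpolation=cv2.INTER_CUBIC); c=project(q,[x,y,.06])[0].astype(int);print(c); b=cv2.resize(q["image"][c[1]-30:c[1]+30,c[0]-40:c[0]+40],(400,300),interpolation=cv2.INTER_CUBIC); cv2.imwrite("pics/a1v.png",np.hstack([a,b]))
E
```

```text
t 13.93 pos [0.544  0.033  0.1189] F [-0.15 -0.35 -1.46] op 0.429 yaw [-9.01e+01  1.00e-01  1.39e+02]
tip [[266.7, 205.5], [245.7, 205.5]]
tip [[266.9, 192.0], [245.6, 192.0]]
necktop [[266.0, 198.8], [246.5, 198.8]]
necktop [[266.2, 186.1], [246.4, 186.1]]
neck [[256.3 192.5]] [[256.3 187.5]]
[272 215]
```

View pics/a1v.png

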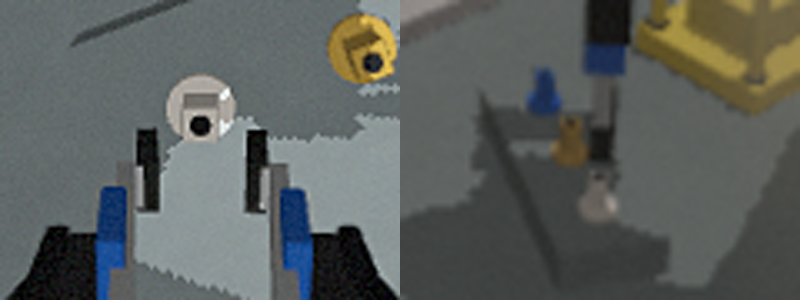

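The tips straddle the neck symmetrically in y, about 1.5 mm back in x. The neck projects exactly where predicted, (256,192). I'll shift the TCP slightly, descend and squeeze.

```bash
python3 - <<'E'
from lib import *
x,y=.5434+.0009,.0327-.0008
env.move_straight([x,y,.088],rate=.06); st()
h=env.move_straight([x,y,.0785],rate=.015,force_limit=2.5); s=st(); print("touch",h)
z=s["position"][2]+.0007 if h else .0805
env.move_straight([x,y,z],rate=.02); env.dwell(.2); st()
for F in (16,20,26):
    env.gripper_to(.34,F); s=st()
p=grab("wrist","b1"); env.move_straight([x,y,z+.035],rate=.05); env.dwell(.2); st()
p2=grab("wrist","b2"); p3=grab("scene","b3")
c=lambda p:cv2.resize(p["image"][155:245,196:316],(400,300),interpolation=cv2.INTER_CUBIC)
d=project(p3,[x,y,.06])[0].astype(int); e=cv2.resize(p3["image"][d[1]-45:d[1]+45,d[0]-60:d[0]+60],(400,300))
cv2.imwrite("pics/b.png",np.vstack([np.hstack([c(p),c(p2)]),np.hstack([e,e])]))
print(z)
E
```

```text
t 14.68 pos [0.5444 0.0318 0.0878] F [ 0.1  -1.06 -0.46] op 0.425 yaw [-90.   0. 139.]
t 15.47 pos [0.5444 0.0319 0.0785] F [ 0.81  1.24 -0.52] op 0.427 yaw [-90.   0. 139.]
touch False
t 15.92 pos [0.5443 0.0319 0.0805] F [ 0.16  1.41 -0.81] op 0.432 yaw [-90.   0. 139.]
t 16.18 pos [0.5443 0.0319 0.0805] F [ 0.62 -0.4  -0.79] op 0.402 yaw [-90.  -0. 139.]
t 16.39 pos [0.5443 0.0319 0.0805] F [-0.82 -0.41 -0.97] op 0.388 yaw [-90.  -0. 139.]
t 16.61 pos [0.5443 0.0319 0.0805] F [ 0.12 -0.16 -0.63] op 0.38 yaw [-90.  -0. 139.]
t 17.71 pos [0.5441 0.0319 0.1151] F [-0.77  0.69 -2.32] op 0.384 yaw [-90.  -0. 139.]
0.0805
```

View pics/b.png

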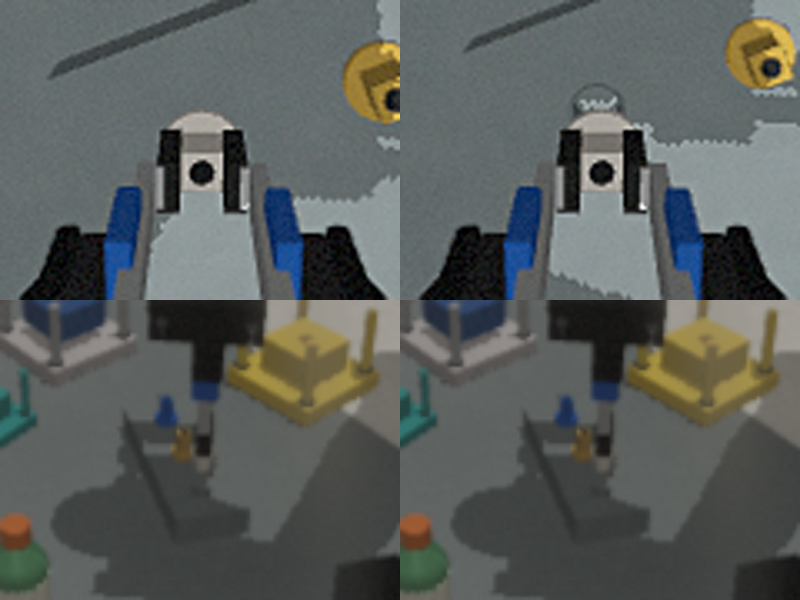

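Nozzle lifted, with the neck between the tips. Carrying it over the bore.

```bash
python3 - <<'E'
from lib import *
x,y=.4972,-.2442
env.move_straight([.5443,.0319,.165],rate=.12)
env.move_straight([x,y,.165],rate=.15); env.move_straight([x,y,.145],rate=.05); env.dwell(.3); st()
p=grab("wrist","c1"); q=grab("scene","c1s")
b=[.4963,-.2434]
for z in(.065,.061,.055,.08): print(z,project(p,[*b,z]).round(1), project(q,[*b,z]).round(1))
print("shank end pred",project(p,[*b,.145-.071]).round(1))
d=project(q,[*b,.085])[0].astype(int)
cv2.imwrite("pics/c.png",np.hstack([cv2.resize(p["image"][155:245,196:316],(400,300),interpolation=cv2.INTER_CUBIC),cv2.resize(q["image"][d[1]-30:d[1]+30,d[0]-40:d[0]+40],(400,300),interpolation=cv2.INTER_CUBIC)])); print(d)
E
```

```text
t 21.24 pos [ 0.4973 -0.2442  0.1453] F [ 0.21  0.32 -1.53] op 0.383 yaw [-90.   0. 139.]
0.065 [[255.6 191.2]] [[229.9 166.1]]
0.061 [[255.6 190.1]] [[229.9 167.2]]
0.055 [[255.6 188.5]] [[230.  168.8]]
0.08 [[255.5 195.6]] [[229.8 161.8]]
shank end pred [[255.5 193.8]]
[229 160]
```

View pics/c.png

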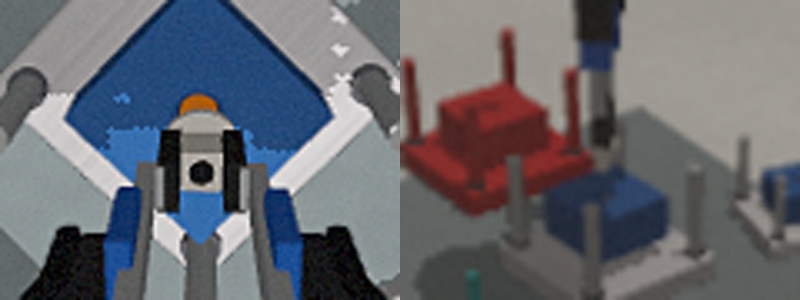

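Orange seat at crop column 199 and nozzle at 201: aligned. Now feeling down.

```bash
python3 - <<'E'
from lib import *
x,y=.4972,-.2442
h=env.move_straight([x,y,.105],rate=.012,force_limit=3.); s=st(); print("touch",h)
E
```

```text
t 23.31 pos [ 0.4975 -0.2442  0.1206] F [-0.36 -0.28  2.96] op 0.385 yaw [-90.   0. 139.]
touch True
```

```bash
python3 - <<'E'
from lib import *
x,y=.4972,-.2442
for z in (.1185,.1165,.1145,.1130,.1115,.110):
    h=env.move_straight([x,y,z],rate=.005,force_limit=4.5); s=st(); print(z,h)
    if h: break
E
```

```text
t 23.72 pos [ 0.4975 -0.2442  0.1187] F [0.8  0.79 3.73] op 0.386 yaw [-9.00e+01 -1.00e-01  1.39e+02]
0.1185 False
t 24.27 pos [ 0.4973 -0.2441  0.1164] F [0.71 1.31 3.36] op 0.385 yaw [-9.00e+01 -1.00e-01  1.39e+02]
0.1165 False
t 24.82 pos [ 0.4973 -0.2442  0.1145] F [1.8  1.09 4.05] op 0.39 yaw [-9.00e+01 -1.00e-01  1.39e+02]
0.1145 False
t 25.27 pos [ 0.4973 -0.2442  0.113 ] F [0.7  1.36 4.63] op 0.385 yaw [-9.00e+01 -1.00e-01  1.39e+02]
0.113 False
t 25.53 pos [ 0.4977 -0.2443  0.113 ] F [-0.01  0.95  3.01] op 0.385 yaw [-90.  -0. 139.]
0.1115 True
```

```bash
python3 - <<'E'
from lib import *
x,y=.4972,-.2442
env.dwell(.2); st()
h=env.move_straight([x,y,.111],rate=.004,force_limit=6); s=st(); print(h)
env.dwell(.3);st()
p=grab("wrist","d1"); q=grab("scene","d1s"); d=project(q,[.4963,-.2434,.065])[0].astype(int)
cv2.imwrite("pics/d.png",np.hstack([cv2.resize(p["image"][165:225,216:296],(400,300),interpolation=cv2.INTER_CUBIC),cv2.resize(q["image"][d[1]-24:d[1]+24,d[0]-32:d[0]+32],(400,300),interpolation=cv2.INTER_CUBIC)]))
E
```

```text
t 25.73 pos [ 0.4979 -0.2443  0.113 ] F [-1.91 -0.47  1.95] op 0.384 yaw [-90.  -0. 139.]
t 26.32 pos [ 0.4979 -0.2444  0.113 ] F [0.09 0.56 4.02] op 0.382 yaw [-90.1   0.2 139.1]
True
t 26.62 pos [ 0.4979 -0.2445  0.1129] F [-0.81  0.88  5.44] op 0.382 yaw [-90.    0.2 139.1]
```

View pics/d.png

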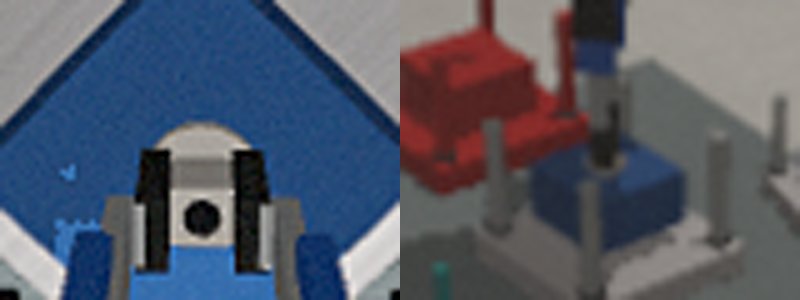

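The z position is stiff at 0.113, 7.7 mm below the seat touch, and the flange appears flat on the blue head. One last gentle press to confirm, then unload, open and withdraw.

```bash
python3 - <<'E'
from lib import *
x,y=.4972,-.2442
h=env.move_straight([x,y,.111],rate=.004,force_limit=4); s=st(); print(h)
env.move_straight([x,y,.1128],rate=.005); env.dwell(.2); st()
env.gripper_to(.425,25); env.dwell(.2); st()
env.move_straight([x,y,.118],rate=.02); st()
env.move_straight([x,y,.165],rate=.07); env.dwell(.2); st()
p=grab("wrist","e1"); find(p,"nozzle","seat")
for z in(.057,.061,.079,.083): print(z,project(p,[.4963,-.2434,z]).round(1))
cv2.imwrite("pics/e.png",cv2.resize(p["image"][140:245,186:326],(800,600),interpolation=cv2.INTER_CUBIC))
E
```

```text
t 27.02 pos [ 0.4979 -0.2444  0.113 ] F [-0.26  0.76  3.12] op 0.385 yaw [-90.    0.2 139.1]
True
t 27.53 pos [ 0.4975 -0.2442  0.113 ] F [0.77 1.13 4.66] op 0.384 yaw [-90.    0.2 139.1]
t 28.1 pos [ 0.497  -0.2444  0.1128] F [-1.11 -2.77  4.9 ] op 0.429 yaw [-90.    0.2 139.1]
t 28.51 pos [ 0.497  -0.2437  0.1174] F [ 0.49 -1.71 -0.89] op 0.428 yaw [-9.000e+01  1.000e-01  1.391e+02]
t 29.53 pos [ 0.4969 -0.2441  0.1644] F [-0.45 -0.39 -0.67] op 0.426 yaw [-9.000e+01  1.000e-01  1.391e+02]
nozzle [ 0.4998 -0.243   0.063 ] 0.69 [253. 183.]
seat [ 0.4878 -0.4062  0.0453] 0.64 [375.  92.]
0.057 [[255.4 184. ]]
0.061 [[255.4 185. ]]
0.079 [[255.3 189.5]]
0.083 [[255.3 190.6]]
```

View pics/e.png

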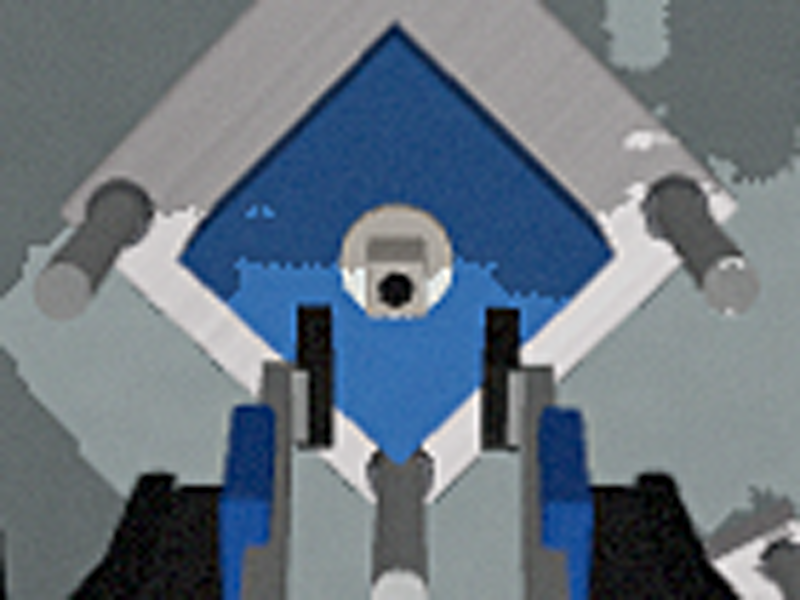

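Nozzle stands upright, centred in the bore with its flange on the head; the tongs are clear. Returning them to the stand.

```bash
python3 - <<'E'
from lib import *
x,y=.5247,.2145
env.move_straight([.497,-.2442,.19],rate=.12)
env.goto([x,y,.19],[-90,0,161.5]); env.move_straight([x,y,.125],rate=.1); env.dwell(.2); st()
p=grab("wrist","f1")
h=env.move_straight([x,y,.070],rate=.05,force_limit=5); st(); print(h)
if not h:
    h=env.move_straight([x,y,.0605],rate=.015,force_limit=4); st(); print(h)
a=p["image"][140:245,186:326]; b=grab("wrist","f2")["image"][140:245,186:326]
cv2.imwrite("pics/f.png",cv2.resize(np.hstack([a,b]),(800,300),interpolation=cv2.INTER_CUBIC))
E
```

```text
t 32.73 pos [0.5251 0.2148 0.1258] F [ 0.03  0.01 -1.05] op 0.424 yaw [-9.010e+01  1.000e-01  1.615e+02]
t 34.02 pos [0.525  0.2147 0.0704] F [ 0.13  0.33 -0.7 ] op 0.429 yaw [-90.    0.  161.5]
False
t 34.81 pos [0.5247 0.2145 0.0606] F [0.4  0.34 0.33] op 0.431 yaw [-90.    0.  161.5]
False
```

```bash
python3 - <<'E'
from lib import *
x,y=.5247,.2145
h=env.move_straight([x,y,.0565],rate=.01,force_limit=3); st(); print(h)
for o in (.47,.6,1.0): env.gripper_to(o); st()
env.dwell(.3)
env.move_straight([x,y,.21],rate=.1); env.dwell(.2); st()
p=grab("wrist","k1"); find(p,"tongs","stand")
i=p["image"].astype(int)
m=(i[...,0]>110)&(i[...,2]<80); m[:160]=0;m[210:]=0;m[:,:225]=0;m[:,275:]=0; print("blue px bbox",np.nonzero(m)[0].min(),np.nonzero(m)[0].max(),np.nonzero(m)[1].min(),np.nonzero(m)[1].max())
a=p["image"][140:245,186:326]; env.goto([.40,.30,.30],[-90,0,161.5]); st()
q=grab("scene","k2"); t=grab("top","k3"); print([ (d["xyz"].round(3) if hasattr(d["xyz"],"round") else d["xyz"],d["score"]) for d in env.search_frame(q,"bottle")[:1]])
d=project(q,[.4963,-.2434,.065])[0].astype(int); e=project(q,[.5247,.2145,.06])[0].astype(int); n=project(q,[.53,0,.03])[0].astype(int)
c=lambda d,w:cv2.resize(q["image"][d[1]-w*3//4:d[1]+w*3//4,d[0]-w:d[0]+w],(400,300),interpolation=cv2.INTER_CUBIC)
cv2.imwrite("pics/k.png",np.vstack([np.hstack([cv2.resize(a,(400,300)),c(e,44)]),np.hstack([c(d,32),c(n,60)])]))
E
```

```text
t 35.07 pos [0.5249 0.2144 0.0606] F [-0.86 -0.29  4.17] op 0.429 yaw [-90.    0.  161.5]
True
t 35.44 pos [0.5239 0.2138 0.0593] F [0.34 0.02 1.4 ] op 0.472 yaw [-8.990e+01 -1.000e-01  1.615e+02]
t 35.99 pos [0.5242 0.214  0.0598] F [-0.04 -0.35 -0.51] op 0.598 yaw [-89.9  -0.  161.5]
t 36.87 pos [0.5242 0.214  0.0598] F [ 0.09 -0.61 -0.25] op 0.999 yaw [-89.9  -0.  161.5]
t 39.02 pos [0.5246 0.2144 0.2096] F [ 0.07 -0.21 -0.82] op 0.998 yaw [-8.990e+01 -1.000e-01  1.615e+02]
tongs [0.5308 0.2118 0.1198] 0.97 [257. 180.]
stand [0.5362 0.2143 0.0464] 0.63 [253. 163.]
blue px bbox 168 196 239 274
t 39.9 pos [0.3999 0.2997 0.2993] F [-0.   -0.25 -0.71] op 1.0 yaw [-89.9  -0.  161.5]
[([0.7302, 0.059, 0.0471], 0.78)]
```

View pics/k.png

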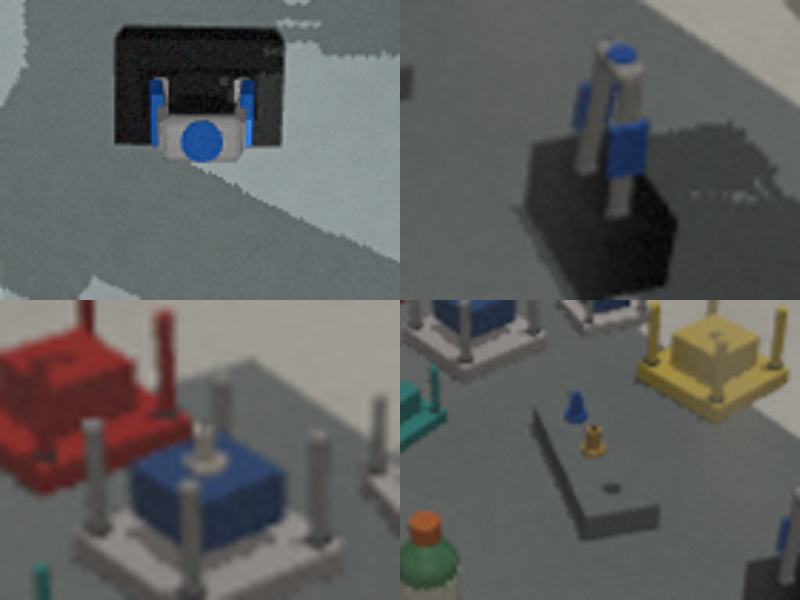

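```bash
python3 -c "
from lib import *
env.dwell(.3); env.close_job()"
```

```text
the job is handed in; nothing more can be done
```

The white ceramic nozzle is seated in the larger blue-headed holder, the tongs are back in their stand, and the job was handed in at about 40 s of the 72 s allowed.

- **Grip:** I squeezed the tongs with 26 N on the neck, which by the figures given is about 4 N at each tip.
- **Seating:** I felt first contact at TCP height 0.1206 m and pressed down to a stiff stop at 0.1129 m. That is about 7.7 mm of travel against the roughly 8 mm expected. Three further pushes did not move it below that height. By the force limits and readings, contact stayed below about 10 N.
- **Last pictures:** The nozzle stands upright with its flange on the head, and the tongs stand upright in the well. The brass and blue nozzles and the bottle look untouched.

**Checks that disagreed:**
- **Tongs height in hand:** The tips sat about 2 mm higher than I had assumed. The expected touch on the flange in the tray never came, so I gripped the neck slightly above the flange.
- **Seat depth:** The flange being fully home rests on the stiff stop and the pictures. I did not measure the seat depth directly.

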